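# Open the squeeze-latch parts tray

## Task

I need to get at the reel parts in the wider of the two low bench units. Squeeze the latch tab of its pull fully in so that the tray comes free, draw the tray gently out until it is against its stop, then let go so that the tab springs back, and leave the tray out with the reel lying flat in it. Do not open the narrower unit, and leave the other things on the shelf where they are.

Things in the scene. Friction and masses are not known exactly. Their poses are not given: they have to be found in the camera images.
- unit_front (a point): Centre of the foot of the wide unit's lower front, at shelf level; axes as the unit's: its tray slides out along -x. The grey box, fixed to the shelf, reaches 240 mm behind this point, is 240 wide and 130 high. Its upper case (85 to 130 mm above the shelf) overhangs this front by 14 mm, so the pull below it is best reached with the fingers tilted in from the front, some 25 to 45 degrees off vertical.
- pull (a point): A point on the pull of the wide tray, 48 mm above the shelf, 28 mm out from the tray's front; moves with the tray, axes as the unit's. The pull stands 45 mm out from the front, is 36 mm high (z -18 to +18) and at rest 48 mm wide (y -24 to +24): at y -24 to +2 a rigid black block, at y +14 to +24 the sprung dark steel latch tab (42 mm out), a 12 mm gap between.
- tab_face (a point): Centre of the latch tab's outer face (36 high, 40 long along x), pushed along its -y (axes as the unit's). Fully squeezed, the pull spans y -24 to +14 of pull: 38 mm wide, centre at y = -5. The block does not give, so fingers that close together are best centred there, not at y = 0, or the tab may stop short.
- tab (a joint): Latch tab travel in m: 0 at rest, 0.010 fully squeezed in (spring 6 N at rest rising to 16 N, so a weak grip may not free it; springs back when let go). The catch lets go of the tray only above about 0.008; the tab must be kept squeezed while the tray leaves the catch (first 20 mm). While latched the tray has only about 1.5 mm of play.
- tray (a joint): Wide tray travel in m: 0 closed, 0.150 against its hard stop, to be felt as a sudden rise of the pulling force. The slides drag with 2 to 4 N and the tray stays where it is left.
- tray_floor (a point): Centre of the wide tray's floor (210 by 216 mm, 16 mm above the shelf, walls 34 mm high), axes as the unit's. Tin tray; the reel and a few small reel parts lie loose in it.
- reel_c (a point): Centre of the brass fly reel, 72 mm across and 28 high (with a 10 mm crank knob on top), lying flat in the wide tray; its z is the reel's axis. Hidden inside the unit at the start.
- unit_b_front (a point): The same point of the narrower unit: same make, 240 deep, 160 wide, 130 high, with a plain knob. To be left shut.
- tray_b (a joint): Travel of the narrow unit's tray in m: 0 closed.
- oil: White oil bottle, 32 mm across, 85 high, on the wide unit's top; origin at its foot.
- spool: Line spool, 56 mm across, 28 high, on the wide unit's top; origin at its foot.
- jar: Jar, 56 mm across, 60 high, on the narrow unit's top; origin at its foot.
- driver: Screwdriver, 170 long, lying on the shelf to the left.
- cup: Steel cup, 72 mm across, 85 high, standing on the shelf to the right; origin at its foot.
- spanner: Spanner, 140 long, lying on the shelf to the right.

How it is judged (in metres and radians):
On the way, in this order (a step that is already met when the one before it is completed fails the run):
1. the latch tab is squeezed through its stroke (value of joint tab above 0.0075 m), for 0.05 s.
2. the wide tray is drawn out to its stop (value of joint tray above 0.146 m), for 0.1 s.
At the end, for the whole second after the job is handed in: The wide tray stands still within 5 mm of its stop, the latch tab has sprung back out (within 2 mm), the reel lies flat in the tray and the narrow tray is shut (within 10 mm) (value of joint tray above 0.145 m and not (velocity of joint tray above 0.01 m/s) and velocity of joint tray above -0.01 m/s and value of joint tab below 0.002 m and angle between reel_c's own z axis and vertical below 0.15 rad and horizontal distance between reel_c and tray_floor below 0.12 m and height (world z) of reel_c below 0.06 m and value of joint tray_b below 0.01 m); the robot touches nothing.
It fails at once if the wide tray is yanked or slammed (faster than 0.5 m/s) (velocity of joint tray above 0.5 m/s).
It fails at once if the narrow tray is opened by more than 15 mm (value of joint tray_b above 0.015 m).
It fails at once if a bystander is moved by more than 30 mm (distance of any of oil, spool, jar, driver, cup, spanner from where it was at the start of the episode above 0.03 m).
It also fails if it takes over 37 s, if anything falls off the work surface, if the arm or the gripper's body presses on something with over 40 N, if the wrist force passes 120 N, or if a joint passes its speed limit or range.

## Robot

A 6-joint arm with a two-finger parallel gripper is mounted at the origin on the work surface. World frame = base frame: x ahead of the robot, y to its left, z up, the work surface at z = 0. Lengths are in mm, angles in degrees, forces in N, time in s.
With the tool pointing down it reaches from about 300 to 850 mm from the base axis. Payload 4.2 kg.
Tool frame: the origin (TCP) lies at the very end of the fingers, on their centre line; the grasp point (between the pads) lies 19 mm behind it (env.grip_depth is the distance from the TCP to the grasp point, in mm); y points along the fingers, z is the direction in which the jaws open and shut, and the axes are right-handed (so a half turn about y gives the same grasp; the last joint's range is limited). The gripper opens to 91 mm and grips with 3 to 60 N. Pads are 32 mm wide; open, the fingers measure 118 mm over their backs; the gripper's body (76 mm by 178 mm) begins 60 mm behind the grasp point.
Start: joints at [68.87, 18.312, 89.639, -0, 72.044, -1.146], TCP at [196.521, 540.391, 213.976] pointing down, gripper open.
Joint ranges: [-177.97, 177.97], [-48.28, 115.42], [12.27, 149.76], [-77.06, 257.06], [2.81, 150.46], [-146.56, 146.56]. Speed limits (degrees/s): [147.25, 147.25, 180, 180, 180, 180].

## Interface

Orientations are given as [roll, pitch, yaw] about the fixed x, y, z axes, in that order (R = Rz(yaw) Ry(pitch) Rx(roll)).
In Python, from workcell import state, imaging, job, env gives the robot as it stands.
- The arm moves only by the shell command python3 -m pendant 'ROWS' [FORCE]. ROWS is JSON, a list of rows, each an object with "delta_pos": the shift along the tool's x, y, z in cm, a list of three; "twist": the turn, a rotation vector about the tool's x, y, z in degrees, a list of three; "grip": the opening in per cent of the stroke, from 0 (shut) to 100 (fully open). In form: [{"delta_pos": [tx, ty, tz], "twist": [wx, wy, wz], "grip": grip}, ...]. A call has exactly 5 rows; each row is the pose to reach, as a shift and turn from the pose commanded when the call began, along the tool's axes at that moment; what a row does not reach only later rows make up. A row lasts 1/10 s, in which the tool goes at most 50 mm and 8.59 degrees, less where a joint would pass 70% of its speed; a pose out of reach is approached as far as the arm can. A call with a gripper value outside its range is refused whole. The fingers move at their own pace and stop on an object; FORCE is the grip in N (left out, the last holds). Time passes only in rows, so rows that repeat a pose let the fingers close, or fill a call up. It gives the time, the measured TCP pose, the force and the opening at its end, in the units of the state.
- state(): the state, without advancing time (a new reading comes with each control period).
- imaging.grab_frame(name): name is "scene" or "top" or "wrist"; returns (picture, depth): 400x640x3 uint8, red, green, blue; 400x640 float32, mm along the optical axis (not along the pixel's ray), 0 where there is no reading.
- imaging.camera_info(name): a dict with "fx", "fy", "cx", "cy" (pixels), "k1" (the pictures are not rectified: a ray, as slopes to the right and down, at radius r is drawn at 1 + k1 r^2 times it, then the intrinsics apply), "R" (3x3) and "t" (3): a world point X has camera coordinates R X + t. Camera axes: x right, y down, z forward; pixel columns grow to the right and rows downward; lengths in mm; the calibration is good to about 2 mm. A picture is of the moment at which its call begins: read the wrist's pose just before it. camera_info takes no time and is no camera call; for the wrist camera it gives the pose at the moment of the call.
- job.job_done(): hands the job in, once; it reports no verdict.
The state is a dict: "time_s": time; "qpos": joint angles; "qvel": joint speeds; "effort": joint torques, N m; "ee_pos": TCP position; "ee_rot": TCP orientation; "force": force on the tool from outside, world axes, zero at the start; "torque": the same for the moment, N m; "gripper_width": finger opening in mm.
Only numpy, scipy, OpenCV 4.12 (cv2) and the standard library are available. Lean on these libraries where they do the work, as an engineer would, in place of code of your own. Each camera call takes 0.05 s, during which the arm holds its last target.

## Working session

There is one attempt and no reset: what is moved stays moved. The work goes in short steps, Python scripts to look and compute and a shell command to move; the robot and the scene stay as the last step left them, time stands still between calls to the robot, and variables do not carry over. Pictures are saved under pics/ and viewed, and the job is handed in when it is done.

```bash
mkdir -p pics; ls
python3 - <<'E'
from workcell import state, imaging, job, env
import cv2
print(state()); print([a for a in dir(env) if a[0]!='_'])
for n in ("scene","top"):
    p,d=imaging.grab_frame(n); cv2.imwrite(f"pics/{n}0.png",p[:,:,::-1])
    import numpy as np; np.save(f"{n}0.npy",d)
    print(n,imaging.camera_info(n))
E
```

```text
pics
{'time_s': 0.0, 'qpos': array([ 6.88707911e+01,  1.83515783e+01,  8.97067747e+01, -9.75299296e-04,
        7.20445542e+01, -1.14523334e+00]), 'qvel': array([ 0.07828908,  0.00193152,  0.11525815,  0.00947908, -0.04587104,
        0.04526746]), 'effort': array([ 2.00644143e-03, -4.12451112e+01, -2.31977731e+01,  7.28337374e-02,
        4.57391236e-02, -1.35257110e-04]), 'ee_pos': array([196.3231223 , 539.89952268, 213.11842502]), 'ee_rot': array([-9.01029052e+01,  1.12970824e-03, -1.99836750e+01]), 'force': array([-0.48074549, -0.49016421,  0.29519142]), 'torque': array([-0.0300459 , -0.0013258 , -0.03622108]), 'gripper_width': 91.49015498252882}
['Unreachable', 'grip_depth']
scene {'fx': 475.9364091275681, 'fy': 475.9364091275681, 'cx': 323.3100182623464, 'cy': 202.1720092634029, 'k1': 0.016450429463968904, 'R': array([[ 0.81168809,  0.58386012, -0.01642543],
       [ 0.46686774, -0.66542964, -0.58244133],
       [-0.35099423,  0.46509219, -0.81270678]]), 't': array([-461.1303691 , -229.2760223 , 1462.19042762])}
top {'fx': 424.523687340045, 'fy': 424.523687340045, 'cx': 322.8668605939185, 'cy': 191.13427337605575, 'k1': -0.05477867131090637, 'R': array([[ 0.04782925, -0.99885086, -0.00305474],
       [-0.97271333, -0.04588214, -0.22742825],
       [ 0.22702674,  0.01384911, -0.97379005]]), 't': array([ -31.56298434,  609.98131546, 1287.40371928])}
```

View pics/scene0.png

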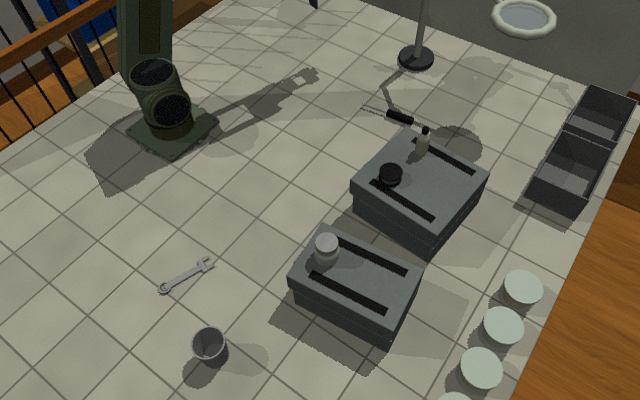

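View pics/top0.png

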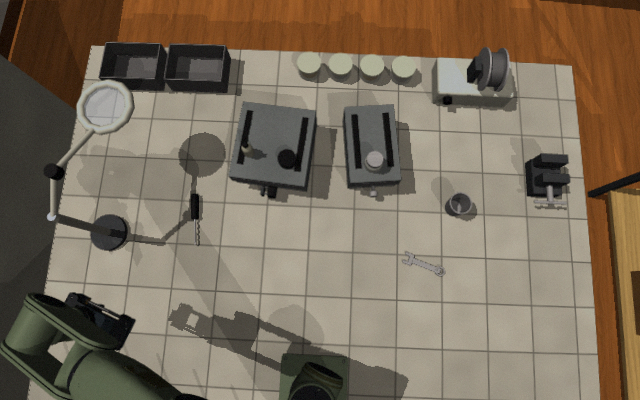

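The scene picture views the units from behind, with the wide unit's top around (420,185). In the top picture the wide unit is at (275,145), its pull sticks out at about (270,190), and the narrow unit is at (372,145). Next I measure the unit's top face and the pull.

```bash
cat > h.py <<'E'
import numpy as np, cv2
from workcell import state, imaging, job, env
from scipy.spatial.transform import Rotation as Ro
def rays(ci,uv):
    uv=np.asarray(uv,float).reshape(-1,2)
    x=(uv-[ci['cx'],ci['cy']])/[ci['fx'],ci['fy']]; s=x.copy()
    for _ in range(20): s=x/(1+ci['k1']*(s**2).sum(1,keepdims=True))
    return np.c_[s,np.ones(len(s))]
def lift(ci,uv,d):
    P=rays(ci,uv)*np.asarray(d).reshape(-1,1)
    return (P-ci['t'])@ci['R']
def plane(ci,uv,z):
    r=rays(ci,uv)@ci['R']; c=-ci['R'].T@ci['t']
    return c+r*((z-c[2])/r[:,2])[:,None]
def cloud(ci,d):
    v,u=np.mgrid[:400,:640]
    P=lift(ci,np.c_[u.ravel(),v.ravel()],d.ravel()); P[d.ravel()<=0]=np.nan
    return P.reshape(400,640,3)
def proj(ci,X):
    p=np.atleast_2d(X)@ci['R'].T+ci['t']; s=p[:,:2]/p[:,2:]
    s=s*(1+ci['k1']*(s**2).sum(1,keepdims=True)); return s*[ci['fx'],ci['fy']]+[ci['cx'],ci['cy']]
E
python3 - <<'E'
from h import *
for n in("top","scene"):
    ci=imaging.camera_info(n); P=cloud(ci,np.load(n+"0.npy"))
    m=((P[...,2]>118)&(P[...,2]<142)).astype(np.uint8)
    k,l,s,c=cv2.connectedComponentsWithStats(m)
    for i in range(1,k):
        if s[i,4]>800:
            q=P[l==i]; print(n,s[i],np.median(q[:,2]))
            r=cv2.minAreaRect(q[:,:2].astype(np.float32)); print(r, cv2.boxPoints(r).round(0).tolist())
ci=imaging.camera_info("top");P=cloud(ci,np.load("top0.npy"))
p=cv2.imread("pics/top0.png")
cv2.imwrite("pics/topz.png",cv2.resize(p[90:210,210:330],None,fx=5,fy=5,interpolation=cv2.INTER_CUBIC))
m=(P[...,2]>20)&(P[...,2]<75)
m[:180]=0;m[205:]=0;m[:,:250]=0;m[:,300:]=0
q=P[m];print(len(q));print(q[::3].round(0))
E
```

```text
top [ 229  102   87   86 5447] 131.65720556447917
((745.1201171875, 162.8410186767578), (239.48020935058594, 257.0257873535156), 84.69164276123047) [[606.0, 56.0], [862.0, 32.0], [884.0, 270.0], [628.0, 294.0]]
top [ 344  104   57   81 3645] 131.74441615056614
((760.928466796875, -149.13070678710938), (258.1899108886719, 161.23089599609375), 6.022948265075684) [[624.0, -83.0], [641.0, -243.0], [898.0, -216.0], [881.0, -55.0]]
scene [ 350  126  140  113 7603] 129.48333962062816
((746.3919677734375, 163.07894897460938), (244.5030059814453, 254.3134002685547), 84.89640808105469) [[609.0, 53.0], [862.0, 30.0], [884.0, 274.0], [631.0, 296.0]]
scene [ 286  222  138  112 7470] 129.8116998208257
((760.9942016601562, -149.5804443359375), (255.0236358642578, 162.12030029296875), 6.0915446281433105) [[626.0, -83.0], [643.0, -244.0], [896.0, -217.0], [879.0, -55.0]]
174
[[622. 197.  68.]
 [619. 197.  67.]
 [623. 190.  54.]
 [620. 171.  70.]
 [616. 197.  67.]
 [619. 189.  56.]
 [619. 179.  59.]
 [617. 168.  67.]
 [616. 158.  72.]
 [621. 150.  56.]
 [613. 191.  66.]
 [617. 183.  53.]
 [613. 171.  68.]
 [614. 161.  69.]
 [615. 152.  64.]
 [609. 199.  69.]
 [611. 191.  61.]
 [610. 174.  67.]
 [610. 164.  68.]
 [611. 155.  68.]
 [605. 199.  69.]
 [606. 190.  67.]
 [605. 173.  74.]
 [608. 164.  66.]
 [607. 154.  69.]
 [602. 199.  68.]
 [605. 191.  59.]
 [604. 174.  65.]
 [604. 164.  68.]
 [605. 154.  67.]
 [599. 199.  67.]
 [602. 191.  59.]
 [600. 173.  69.]
 [601. 164.  67.]
 [601. 154.  68.]
 [597. 196.  65.]
 [601. 189.  47.]
 [597. 176.  66.]
 [598. 167.  65.]
 [598. 157.  69.]
 [593. 199.  66.]
 [597. 191.  51.]
 [596. 181.  55.]
 [594. 169.  67.]
 [594. 160.  67.]
 [600. 153.  44.]
 [591. 193.  60.]
 [590. 175.  68.]
 [591. 166.  65.]
 [594. 154.  58.]
 [593. 196.  36.]
 [588. 172.  66.]
 [588. 163.  65.]
 [589. 153.  65.]
 [587. 171.  51.]
 [587. 161.  56.]
 [590. 152.  44.]
 [587. 162.  41.]]
```

View pics/topz.png

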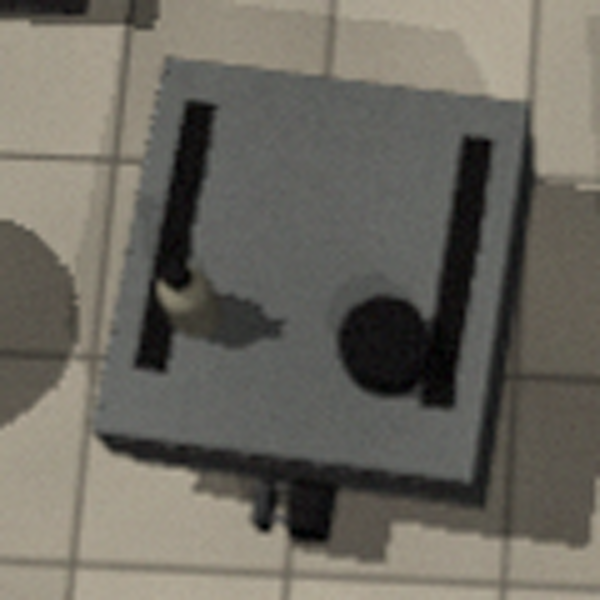

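```bash
cat >> h.py <<'E'
UY=-5.2
def upose(F=(632.5,173.5),yaw=UY):
    a=np.radians(yaw); return np.array([*F,0.]),np.array([[np.cos(a),-np.sin(a),0],[np.sin(a),np.cos(a),0],[0,0,1]])
def toolR(tilt,yaw=UY):
    return Ro.from_euler('xyz',[-90,0,yaw],degrees=True)*Ro.from_euler('z',-tilt,degrees=True)
def delta(tcp,R):
    s=state(); C=Ro.from_euler('xyz',s['ee_rot'],degrees=True)
    d=C.inv().apply(np.asarray(tcp)-s['ee_pos'])/10; w=(C.inv()*R).as_rotvec(degrees=True)
    print('t',s['time_s'],'ee',s['ee_pos'].round(1),s['ee_rot'].round(2),'F',s['force'].round(1),'w',round(s['gripper_width'],1))
    print('delta_cm',d.round(2),'twist',w.round(2)); return d,w
def grasp_tcp(gu,tilt,back=0,F=(632.5,173.5)):
    o,U=upose(F); R=toolR(tilt); y=R.apply([0,1,0])
    return o+U@np.array(gu)+y*(19-back),R
E
python3 - <<'E'
from h import *
t,R=grasp_tcp((-31,-5,48),37,130); print(t); delta(t,R)
print(imaging.camera_info('wrist'))
E
```

```text
[534.64788138 177.38457736 136.64854162]
t 0.1 ee [196.4 540.  213.2] [-90.09   0.   -19.99] F [ 0.9 -0.  -0.6] w 91.0
delta_cm [ 44.18   7.69 -22.5 ] twist [  4.86 -14.24 -36.8 ]
{'fx': 312.73113265233076, 'fy': 312.73113265233076, 'cx': 313.96589395247554, 'cy': 197.4548772589308, 'k1': -0.05978817138808998, 'R': array([[ 0.34173863,  0.93979351, -0.00169107],
       [ 0.90619914, -0.32904477,  0.26557986],
       [ 0.2490338 , -0.09229134, -0.96408738]]), 't': array([-574.45837918,  -30.1438367 ,  391.58743627])}
```

```bash
python3 -m pendant '[{"delta_pos":[4.4,0.5,-2.2],"twist":[0.5,-1.4,-3.7],"grip":100},{"delta_pos":[8.8,1,-4.5],"twist":[1,-2.8,-7.4],"grip":100},{"delta_pos":[13.2,1.5,-6.7],"twist":[1.5,-4.2,-11],"grip":100},{"delta_pos":[17.6,2,-9],"twist":[2,-5.7,-14.7],"grip":100},{"delta_pos":[22,2.5,-11.2],"twist":[2.4,-7.1,-18.4],"grip":100}]' 40
python3 - <<'E'
from h import *
t,R=grasp_tcp((-31,-5,48),37,130); delta(t,R)
E
```

```text
time_s: 0.6
ee_pos: [365.9, 358.4, 188.7]
ee_rot: [-88.7, -18.6, -12.9]
force: [-0.2, 0.6, -0.9]
gripper_width: 91.0
t 0.6 ee [365.9 358.4 188.7] [-88.74 -18.64 -12.93] F [-0.2  0.6 -0.9] w 91.0
delta_cm [ 17.76  11.17 -14.11] twist [  2.37  -7.06 -18.25]
```

```bash
python3 -m pendant '[{"delta_pos":[3.6,2.2,-2.8],"twist":[0.5,-1.4,-3.7],"grip":100},{"delta_pos":[7.1,4.4,-5.6],"twist":[1,-2.8,-7.3],"grip":100},{"delta_pos":[10.6,6.6,-8.4],"twist":[1.5,-4.2,-11],"grip":100},{"delta_pos":[14.2,8.9,-11.3],"twist":[1.9,-5.7,-14.6],"grip":100},{"delta_pos":[17.8,11.2,-14.1],"twist":[2.4,-7.1,-18.2],"grip":100}]' 40
python3 - <<'E'
from h import *
t,R=grasp_tcp((-31,-5,48),37,130); delta(t,R)
s=state();ci=imaging.camera_info('wrist');p,d=imaging.grab_frame('wrist')
cv2.imwrite('pics/w1.png',p[:,:,::-1]);np.savez('w1.npz',d=d,**ci)
pt=np.load('top0.npy');p,d=imaging.grab_frame('top');cv2.imwrite('pics/t1.png',p[:,:,::-1])
E
```

```text
time_s: 1.1
ee_pos: [531.4, 180.8, 137.0]
ee_rot: [-89.9, -36.8, -5.3]
force: [1.7, -0.5, 1.0]
gripper_width: 91.0
t 1.1 ee [531.4 180.8 137. ] [-89.9  -36.83  -5.27] F [ 1.7 -0.5  1. ] w 91.0
delta_cm [ 0.26  0.24 -0.31] twist [-0.06 -0.05 -0.17]
```

View pics/w1.png

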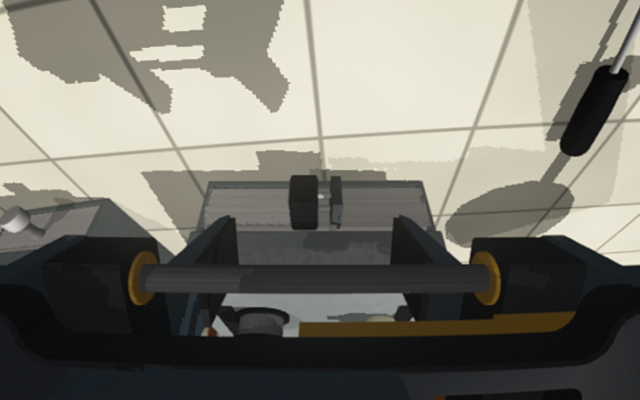

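The wrist view shows the wide unit's front face. The block is at columns 289–318, the tab at 330–342 (rows 176–230), and the foot of the front runs along row ~182. I locate these points with depth and with rays.

Run:
```python
from h import *
z=np.load('w1.npz');ci={k:z[k] for k in z.files};P=cloud(ci,z['d'])
o,U=upose();Q=(P-o)@U
p=cv2.imread('pics/w1.png')
cv2.imwrite('pics/w1z.png',cv2.resize(p[160:250,190:450],None,fx=3,fy=3,interpolation=cv2.INTER_CUBIC))
for v in (185,195,205,215,222):
    print(v,[(u,*Q[v,u].round(0).astype(int)) for u in (230,260,284,288,290,292,304,314,316,318,320,328,330,332,336,340,342,344,370,410)])
# front plane points
m=(abs(Q[...,0])<12)&(Q[...,2]>15)&(Q[...,2]<75)&(abs(Q[...,1])<115)
q=Q[m]; print(len(q), np.polyfit(q[:,1],q[:,0],1), np.median(q[:,0]), q[:,1].min(),q[:,1].max())
m=(Q[...,0]<-15)&(Q[...,0]>-60)&(Q[...,2]>28)&(Q[...,2]<75)&(abs(Q[...,1])<40)
b=Q[m]; print(len(b),np.percentile(b,[1,50,99],axis=0).round(1))
b=b[b[:,0]<-36];print(np.histogram(b[:,1],bins=np.arange(-36,36,2)))
```

```text
185 [(230, np.int64(0), np.int64(-94), np.int64(8)), (260, np.int64(1), np.int64(-61), np.int64(7)), (284, np.int64(1), np.int64(-35), np.int64(7)), (288, np.int64(-42), np.int64(-26), np.int64(43)), (290, np.int64(-44), np.int64(-23), np.int64(45)), (292, np.int64(-44), np.int64(-22), np.int64(45)), (304, np.int64(-45), np.int64(-11), np.int64(46)), (314, np.int64(-44), np.int64(-1), np.int64(45)), (316, np.int64(-44), np.int64(0), np.int64(45)), (318, np.int64(1), np.int64(3), np.int64(7)), (320, np.int64(1), np.int64(5), np.int64(7)), (328, np.int64(0), np.int64(14), np.int64(8)), (330, np.int64(-40), np.int64(13), np.int64(42)), (332, np.int64(-42), np.int64(15), np.int64(43)), (336, np.int64(-43), np.int64(19), np.int64(44)), (340, np.int64(-42), np.int64(23), np.int64(43)), (342, np.int64(3), np.int64(30), np.int64(6)), (344, np.int64(2), np.int64(32), np.int64(6)), (370, np.int64(1), np.int64(61), np.int64(7)), (410, np.int64(1), np.int64(105), np.int64(7))]
195 [(230, np.int64(1), np.int64(-92), np.int64(21)), (260, np.int64(0), np.int64(-60), np.int64(22)), (284, np.int64(1)
[... 3677 characters left out ...]
p.int64(27), np.int64(56)), (344, np.int64(0), np.int64(29), np.int64(56)), (370, np.int64(0), np.int64(55), np.int64(56)), (410, np.int64(-123), np.int64(50), np.int64(137))]
6645 [-0.00155159  0.3679167 ] 0.4847538342020741 -114.99989985412535 114.99784297768012
2044 [[-45.6 -25.1  32.7]
 [-42.3  -5.2  58.3]
 [-15.6  22.7  67.3]]
(array([ 0,  0,  0,  0,  0, 39, 69, 80, 77, 75, 77, 83, 71, 72, 82, 92, 69,
       70, 55,  8, 14,  9,  8, 10, 42, 72, 77, 77, 70, 42,  0,  0,  0,  0,
        0]), array([-36, -34, -32, -30, -28, -26, -24, -22, -20, -18, -16, -14, -12,
       -10,  -8,  -6,  -4,  -2,   0,   2,   4,   6,   8,  10,  12,  14,
        16,  18,  20,  22,  24,  26,  28,  30,  32,  34]))
```

View pics/w1z.png

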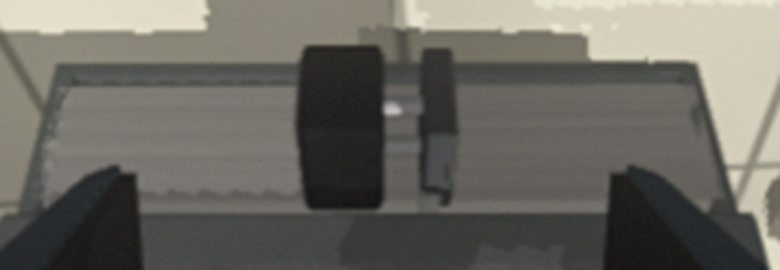

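The unit frame fits to about 1 mm: the block spans y -24.5 to 1.7 and the tab y 13.5 to 23, with its outer face at -42 to -45 and its top at 67. Top-camera depth agrees (top at about 67). I advance in two steps.

```bash
python3 -m pendant '[{"delta_pos":[0.2,2,-0.4],"twist":[0,0,0],"grip":100},{"delta_pos":[0.2,4,-0.4],"twist":[0,0,0],"grip":100},{"delta_pos":[0.2,6,-0.4],"twist":[0,0,0],"grip":100},{"delta_pos":[0.2,8,-0.4],"twist":[0,0,0],"grip":100},{"delta_pos":[0.2,9,-0.4],"twist":[0,0,0],"grip":100}]' 40
python3 - <<'E'
from h import *
t,R=grasp_tcp((-31,-5.4,48),37,0); delta(t,R)
E
```

```text
time_s: 1.7
ee_pos: [587.5, 174.9, 71.0]
ee_rot: [-90.1, -36.0, -5.4]
force: [0.3, 0.1, 0.1]
gripper_width: 91.0
t 1.7 ee [587.5 174.9  71. ] [-90.1  -36.03  -5.36] F [0.3 0.1 0.1] w 91.0
delta_cm [-0.19  4.58 -0.26] twist [ 0.2  -0.13 -0.97]
```

```bash
python3 -m pendant '[{"delta_pos":[-0.1,1.3,-0.2],"twist":[0,0,-0.5],"grip":100},{"delta_pos":[-0.2,2.6,-0.2],"twist":[0,0,-0.5],"grip":100},{"delta_pos":[-0.2,3.7,-0.2],"twist":[0,0,-0.5],"grip":100},{"delta_pos":[-0.2,4.4,-0.2],"twist":[0,0,-0.5],"grip":100},{"delta_pos":[-0.2,4.5,-0.2],"twist":[0,0,-0.5],"grip":100}]' 40
python3 - <<'E'
from h import *
t,R=grasp_tcp((-31,-5.4,48),37,0); delta(t,R)
p,d=imaging.grab_frame('wrist');cv2.imwrite('pics/w2.png',p[:,:,::-1])
E
```

```text
time_s: 2.2
ee_pos: [616.0, 174.1, 47.3]
ee_rot: [-90.5, -34.9, -5.3]
force: [-6.0, 0.7, 0.5]
gripper_width: 91.2
t 2.2 ee [616.  174.1  47.3] [-90.51 -34.92  -5.31] F [-6.   0.7  0.5] w 91.2
delta_cm [-1.08  1.02 -0.44] twist [ 0.57 -0.08 -2.08]
```

View pics/w2.png

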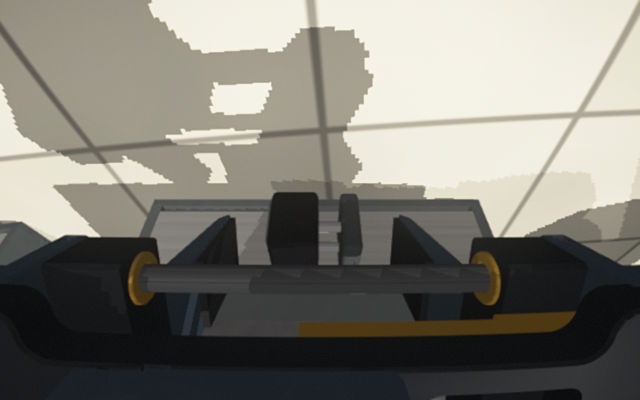

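Run:
```python
from h import *
s=state()
for k in('qpos','qvel','effort','force','torque'):print(k,s[k].round(2))
t,R=grasp_tcp((-31,-5.4,48),37,0); delta(t,R)
ci=imaging.camera_info('wrist');o,U=upose();c=-ci['R'].T@ci['t'];print('cam',(c-o)@U, 'tcp',(s['ee_pos']-o)@U)
C=Ro.from_euler('xyz',s['ee_rot'],degrees=True);print('cam in tool',C.inv().apply(c-s['ee_pos']))
print('view',C.inv().apply(ci['R'][2]))
```

```text
qpos [ 23.23  24.72 120.08 -76.97  16.78  10.5 ]
qvel [ 0.1  -0.44  0.29  0.02  0.12  0.1 ]
effort [ -1.36 -39.92 -17.75  -0.92   0.89   0.11]
force [-4.03  0.23 -1.91]
torque [0.13 0.95 0.17]
t 2.25 ee [616.  174.1  47.5] [-90.51 -34.93  -5.31] F [-4.   0.2 -1.9] w 91.4
delta_cm [-1.09  1.03 -0.44] twist [ 0.57 -0.08 -2.07]
cam [-175.69193874    1.23534853  145.18916286] tcp [-16.53004696  -0.88200401  47.45612133]
cam in tool [ -74.5282717  -171.27225303    0.30073461]
view [ 2.65569668e-01  9.64091665e-01 -1.10430817e-04]
```

Nothing is blocking the tool. Joint 4 is at its limit of -77 degrees, because the tool is nearly in line with the forearm. I use a steeper tool at 28 degrees, still within the advised range.

Run:
```python
from h import *
t,R=grasp_tcp((-33,-5.4,48),27,20); delta(t,R)
```

```text
t 2.25 ee [616.  174.1  47.5] [-90.51 -34.93  -5.31] F [-4.   0.2 -1.9] w 91.4
delta_cm [-1.3  -1.08 -0.46] twist [ 0.56 -0.13  7.93]
```

```bash
python3 -m pendant '[{"delta_pos":[-0.4,-0.4,-0.2],"twist":[0.2,0,2.6],"grip":100},{"delta_pos":[-0.9,-0.8,-0.3],"twist":[0.4,0,5.2],"grip":100},{"delta_pos":[-1.3,-1.1,-0.4],"twist":[0.5,0,7.9],"grip":100},{"delta_pos":[-1.3,-1.1,-0.4],"twist":[0.5,0,7.9],"grip":100},{"delta_pos":[-1.3,-1.1,-0.4],"twist":[0.5,0,7.9],"grip":100}]' 40
python3 - <<'E'
from h import *
print(state()['qpos'].round(1))
t,R=grasp_tcp((-33,-5.4,48),27,0); delta(t,R)
E
```

```text
time_s: 2.75
ee_pos: [600.5, 171.8, 51.1]
ee_rot: [-89.9, -27.3, -5.5]
force: [-0.1, 0.3, 0.3]
gripper_width: 91.2
[ 21.2  23.3 116.4 -37.9  19.4 -29.6]
t 2.75 ee [600.5 171.8  51.1] [-89.91 -27.26  -5.47] F [-0.1  0.3  0.3] w 91.2
delta_cm [-0.27  2.12 -0.08] twist [ 0.03 -0.24  0.26]
```

Joint 4 is now at -38 degrees, so there is ample room. I move in to the grasp.

```bash
python3 -m pendant '[{"delta_pos":[-0.1,0.6,0],"twist":[0,0,0],"grip":100},{"delta_pos":[-0.2,1.2,-0.1],"twist":[0,-0.2,0.2],"grip":100},{"delta_pos":[-0.3,1.8,-0.1],"twist":[0,-0.2,0.2],"grip":100},{"delta_pos":[-0.3,2.1,-0.1],"twist":[0,-0.2,0.2],"grip":100},{"delta_pos":[-0.3,2.1,-0.1],"twist":[0,-0.2,0.2],"grip":100}]' 40
python3 - <<'E'
from h import *
print(state()['qpos'].round(1))
t,R=grasp_tcp((-33,-5.4,48),27,0); delta(t,R)
E
```

```text
time_s: 3.25
ee_pos: [606.3, 170.0, 29.4]
ee_rot: [-90.1, -26.9, -5.2]
force: [-0.7, -0.1, 0.9]
gripper_width: 91.2
[ 20.7  25.6 116.7 -41.6  17.4 -26.3]
t 3.25 ee [606.3 170.   29.4] [-90.1  -26.92  -5.15] F [-0.7 -0.1  0.9] w 91.2
delta_cm [ 0.2  -0.08  0.04] twist [ 0.08  0.04 -0.08]
```

```bash
python3 -m pendant '[{"delta_pos":[0.1,0,0],"twist":[0,0,0],"grip":0},{"delta_pos":[0.1,0,0],"twist":[0,0,0],"grip":0},{"delta_pos":[0.1,0,0],"twist":[0,0,0],"grip":0},{"delta_pos":[0.1,0,0],"twist":[0,0,0],"grip":0},{"delta_pos":[0.1,0,0],"twist":[0,0,0],"grip":0}]' 45
python3 -m pendant '[{"delta_pos":[0,0,0],"twist":[0,0,0],"grip":0},{"delta_pos":[0,0,0],"twist":[0,0,0],"grip":0},{"delta_pos":[0,0,0],"twist":[0,0,0],"grip":0},{"delta_pos":[0,0,0],"twist":[0,0,0],"grip":0},{"delta_pos":[0,0,0],"twist":[0,0,0],"grip":0}]' 45
python3 - <<'E'
from h import *
o,U=upose();s=state();print(s['qpos'].round(1),((s['ee_pos']-o)@U).round(1))
t,R=grasp_tcp((-33,-5.4,48),27,0); delta(t,R)
p,d=imaging.grab_frame('wrist');cv2.imwrite('pics/w3.png',p[:,:,::-1])
E
```

```text
time_s: 3.75
ee_pos: [607.6, 171.1, 31.1]
ee_rot: [-89.9, -27.0, -5.2]
force: [-2.2, 6.2, -1.3]
gripper_width: 54.0
time_s: 4.25
ee_pos: [607.3, 169.8, 30.9]
ee_rot: [-90.1, -27.0, -5.1]
force: [-1.6, -3.4, 1.5]
gripper_width: 36.9
[ 20.6  25.5 116.6 -41.4  17.5 -26.7] [-24.7  -6.   30.9]
t 4.25 ee [607.3 169.8  30.9] [-90.1  -26.99  -5.11] F [-1.6 -3.4  1.5] w 36.9
delta_cm [0.04 0.   0.06] twist [ 0.06  0.08 -0.01]
```

View pics/w3.png

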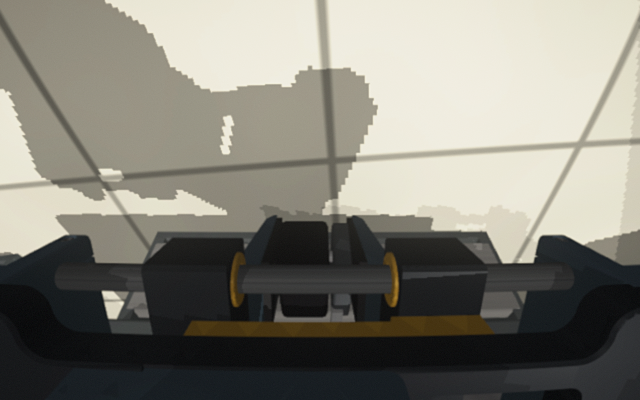

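The opening is 37 mm, so the pull is at its squeezed width of 38 mm. The picture shows the fingers clasping the block and tab at columns ~280–350. I work out the drawing rows straight along unit -x.

```bash
python3 - <<'E'
from h import *
s0=state()
C=Ro.from_euler('xyz',s0['ee_rot'],degrees=True)
o,U=upose(); print(C.inv().apply(U@[-1,0,0]).round(4))
E
python3 -m pendant '[{"delta_pos":[-0.45,-0.23,0],"twist":[0,0,0],"grip":0},{"delta_pos":[-0.9,-0.45,0],"twist":[0,0,0],"grip":0},{"delta_pos":[-1.35,-0.68,0],"twist":[0,0,0],"grip":0},{"delta_pos":[-1.8,-0.91,0],"twist":[0,0,0],"grip":0},{"delta_pos":[-2.25,-1.14,0],"twist":[0,0,0],"grip":0}]' 45
python3 - <<'E'
from h import *
o,U=upose();s=state();print(s['qpos'].round(1),((s['ee_pos']-o)@U).round(1),s['force'])
for dx in(30,60):
  t,R=grasp_tcp((-33-25-dx,-6,48),27-dx/6,0); delta(t,R)
E
```

```text
[-8.911e-01 -4.538e-01  6.000e-04]
time_s: 4.8
ee_pos: [582.6, 172.0, 30.9]
ee_rot: [-90.1, -27.0, -5.1]
force: [1.6, -5.4, -0.3]
gripper_width: 37.2
[ 22.   24.1 119.5 -45.6  17.  -21.1] [-49.5  -6.   30.9] [ 1.60143858 -5.42213146 -0.26998208]
t 4.8 ee [582.6 172.   30.9] [-90.11 -27.02  -5.12] F [ 1.6 -5.4 -0.3] w 37.2
delta_cm [-2.82 -1.38  0.  ] twist [0.08 0.07 5.02]
t 4.8 ee [582.6 172.   30.9] [-90.11 -27.02  -5.12] F [ 1.6 -5.4 -0.3] w 37.2
delta_cm [-5.65 -2.76  0.01] twist [ 0.08  0.06 10.02]
```

```bash
python3 -m pendant '[{"delta_pos":[-0.94,-0.46,0],"twist":[0,0,1.6],"grip":0},{"delta_pos":[-1.88,-0.92,0],"twist":[0,0,3.2],"grip":0},{"delta_pos":[-2.82,-1.38,0],"twist":[0,0,4.8],"grip":0},{"delta_pos":[-3.76,-1.84,0],"twist":[0,0,6.4],"grip":0},{"delta_pos":[-4.7,-2.3,0],"twist":[0,0,8],"grip":0}]' 45
python3 - <<'E'
from h import *
o,U=upose();s=state();print(s['qpos'].round(1),((s['ee_pos']-o)@U).round(1),s['force'])
g=s['ee_pos']-19*Ro.from_euler('xyz',s['ee_rot'],degrees=True).apply([0,1,0]);print('grasp',((g-o)@U).round(1))
for tr in(125,160):
  t,R=grasp_tcp((-33-tr,-6,48),14 if tr<130 else 11,0); delta(t,R)
p,d=imaging.grab_frame('top');cv2.imwrite('pics/t2.png',cv2.resize(p[80:240,190:350,::-1],None,fx=4,fy=4))
E
```

```text
time_s: 5.3
ee_pos: [530.7, 176.6, 30.4]
ee_rot: [-90.1, -19.0, -5.2]
force: [3.0, -8.5, 1.2]
gripper_width: 37.0
[ 22.5  21.9 119.5 -22.6  23.3 -42.7] [-101.7   -6.1   30.4] [ 3.04093324 -8.5373905   1.2118304 ]
grasp [-107.9   -6.1   48.4]
t 5.3 ee [530.7 176.6  30.4] [-90.06 -19.    -5.22] F [ 3.  -8.5  1.2] w 37.0
delta_cm [-4.92 -1.6   0.01] twist [ 0.07 -0.02  5.  ]
t 5.3 ee [530.7 176.6  30.4] [-90.06 -19.    -5.22] F [ 3.  -8.5  1.2] w 37.0
delta_cm [-8.33 -2.75  0.01] twist [ 0.07 -0.02  8.  ]
```

View pics/t2.png

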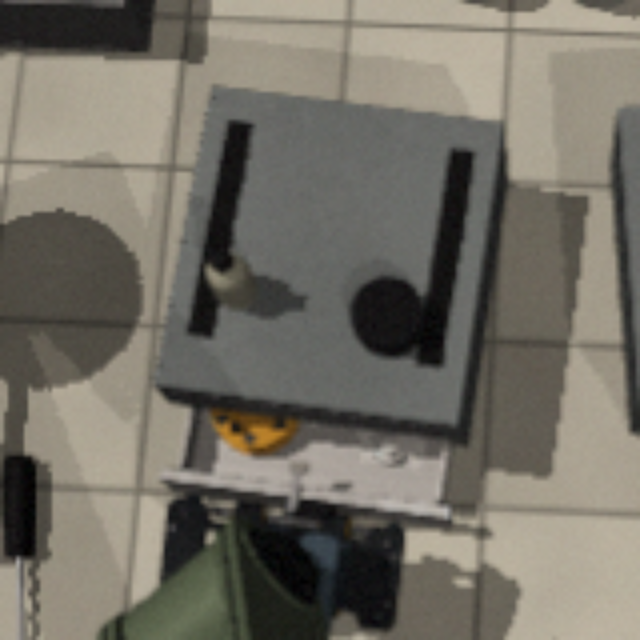

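The tray is following, about 75 mm out, with the brass reel visible at (255,430) and the small parts in front of it. I carry on to 125 mm.

```bash
python3 -m pendant '[{"delta_pos":[-0.98,-0.32,0],"twist":[0,0,1],"grip":0},{"delta_pos":[-1.96,-0.64,0],"twist":[0,0,2],"grip":0},{"delta_pos":[-2.94,-0.96,0],"twist":[0,0,3],"grip":0},{"delta_pos":[-3.92,-1.28,0],"twist":[0,0,4],"grip":0},{"delta_pos":[-4.92,-1.6,0],"twist":[0,0,5],"grip":0}]' 45
python3 - <<'E'
from h import *
o,U=upose();s=state();print(s['qpos'].round(1))
g=s['ee_pos']-19*Ro.from_euler('xyz',s['ee_rot'],degrees=True).apply([0,1,0]);print('grasp',((g-o)@U).round(1))
for tr in(148,156):
  t,R=grasp_tcp((-33-tr,-6,48),14,0); delta(t,R)
E
```

```text
time_s: 5.85
ee_pos: [479.9, 181.2, 30.2]
ee_rot: [-90.1, -14.1, -5.2]
force: [2.2, -9.5, 6.2]
gripper_width: 37.0
[ 23.9  19.8 121.6 -15.3  27.1 -48. ]
grasp [-157.3   -6.2   48.6]
t 5.85 ee [479.9 181.2  30.2] [-90.07 -14.14  -5.18] F [ 2.2 -9.5  6.2] w 37.0
delta_cm [-2.32 -0.52  0.02] twist [0.07 0.02 0.14]
t 5.85 ee [479.9 181.2  30.2] [-90.07 -14.14  -5.18] F [ 2.2 -9.5  6.2] w 37.0
delta_cm [-3.1  -0.72  0.02] twist [0.07 0.02 0.14]
```

```bash
python3 -m pendant '[{"delta_pos":[-0.48,-0.13,0],"twist":[0,0,0],"grip":0},{"delta_pos":[-0.96,-0.26,0],"twist":[0,0,0],"grip":0},{"delta_pos":[-1.44,-0.38,0],"twist":[0,0,0],"grip":0},{"delta_pos":[-1.92,-0.5,0],"twist":[0,0,0],"grip":0},{"delta_pos":[-2.3,-0.6,0],"twist":[0,0,0],"grip":0}]' 45
python3 - <<'E'
from h import *
o,U=upose();s=state();print(s['qpos'].round(1))
g=s['ee_pos']-19*Ro.from_euler('xyz',s['ee_rot'],degrees=True).apply([0,1,0]);print('grasp',((g-o)@U).round(1))
t,R=grasp_tcp((-33-156,-6,48),14,0); delta(t,R)
E
```

```text
time_s: 6.35
ee_pos: [455.9, 183.3, 30.2]
ee_rot: [-90.1, -14.1, -5.2]
force: [1.6, -10.0, 4.3]
gripper_width: 36.8
[ 25.5  18.4 124.2 -16.5  26.3 -45.2]
grasp [-181.4   -6.2   48.6]
t 6.35 ee [455.9 183.3  30.2] [-90.08 -14.12  -5.19] F [  1.6 -10.    4.3] w 36.8
delta_cm [-0.75 -0.13  0.02] twist [0.08 0.01 0.12]
```

Travel is about 148 mm and the stop has not been felt yet. I creep on in 1.5 mm rows.

```bash
python3 -m pendant '[{"delta_pos":[-0.15,-0.04,0],"twist":[0,0,0],"grip":0},{"delta_pos":[-0.3,-0.08,0],"twist":[0,0,0],"grip":0},{"delta_pos":[-0.4,-0.1,0],"twist":[0,0,0],"grip":0},{"delta_pos":[-0.4,-0.1,0],"twist":[0,0,0],"grip":0},{"delta_pos":[-0.4,-0.1,0],"twist":[0,0,0],"grip":0}]' 45
python3 - <<'E'
from h import *
o,U=upose();s=state()
g=s['ee_pos']-19*Ro.from_euler('xyz',s['ee_rot'],degrees=True).apply([0,1,0]);print('grasp',((g-o)@U).round(1))
E
```

```text
time_s: 6.85
ee_pos: [452.6, 183.6, 30.2]
ee_rot: [-90.1, -14.2, -5.2]
force: [5.0, -10.1, 2.7]
gripper_width: 36.7
grasp [-184.7   -6.2   48.6]
```

```bash
python3 -m pendant '[{"delta_pos":[-0.1,-0.03,0],"twist":[0,0,0],"grip":0},{"delta_pos":[-0.2,-0.05,0],"twist":[0,0,0],"grip":0},{"delta_pos":[-0.3,-0.08,0],"twist":[0,0,0],"grip":0},{"delta_pos":[-0.3,-0.08,0],"twist":[0,0,0],"grip":0},{"delta_pos":[-0.3,-0.08,0],"twist":[0,0,0],"grip":0}]' 45
python3 - <<'E'
from h import *
o,U=upose();s=state()
g=s['ee_pos']-19*Ro.from_euler('xyz',s['ee_rot'],degrees=True).apply([0,1,0]);print('grasp',((g-o)@U).round(1))
E
```

```text
time_s: 7.35
ee_pos: [452.6, 183.7, 30.2]
ee_rot: [-90.1, -14.4, -5.1]
force: [21.0, -17.3, -11.4]
gripper_width: 37.2
grasp [-184.8   -6.1   48.6]
```

The stop is felt: the force rose from 5 to 21 N with no further movement. I ease off the pull, then let go.

```bash
python3 -m pendant '[{"delta_pos":[0.15,0.04,0],"twist":[0,0,0],"grip":0},{"delta_pos":[0.25,0.06,0],"twist":[0,0,0],"grip":0},{"delta_pos":[0.25,0.06,0],"twist":[0,0,0],"grip":100},{"delta_pos":[0.25,0.06,0],"twist":[0,0,0],"grip":100},{"delta_pos":[0.25,0.06,0],"twist":[0,0,0],"grip":100}]' 45
python3 -m pendant '[{"delta_pos":[0,0,0],"twist":[0,0,0],"grip":100},{"delta_pos":[0,0,0],"twist":[0,0,0],"grip":100},{"delta_pos":[0,0,0],"twist":[0,0,0],"grip":100},{"delta_pos":[0,0,0],"twist":[0,0,0],"grip":100},{"delta_pos":[0,0,0],"twist":[0,0,0],"grip":100}]' 45
```

```text
time_s: 7.85
ee_pos: [451.3, 185.5, 29.7]
ee_rot: [-89.9, -14.1, -5.3]
force: [-0.9, 0.2, -0.7]
gripper_width: 58.2
time_s: 8.35
ee_pos: [450.2, 184.3, 29.4]
ee_rot: [-90.1, -14.0, -5.2]
force: [-0.3, -1.3, 0.1]
gripper_width: 91.4
```

```bash
python3 -m pendant '[{"delta_pos":[0,-1,0],"twist":[0,0,0],"grip":100},{"delta_pos":[0,-2.5,0],"twist":[0,0,0],"grip":100},{"delta_pos":[0,-5,0],"twist":[0,0,0],"grip":100},{"delta_pos":[0,-8,0],"twist":[0,0,0],"grip":100},{"delta_pos":[0,-11,0],"twist":[0,0,0],"grip":100}]' 45
python3 -m pendant '[{"delta_pos":[-1,-3,2],"twist":[0,0,0],"grip":100},{"delta_pos":[-2,-6,4],"twist":[0,0,0],"grip":100},{"delta_pos":[-3,-9,6],"twist":[0,0,0],"grip":100},{"delta_pos":[-4,-12,8],"twist":[0,0,0],"grip":100},{"delta_pos":[-4,-12,8],"twist":[0,0,0],"grip":100}]' 45
python3 - <<'E'
from h import *
for n in('top','wrist'):
    ci=imaging.camera_info(n);p,d=imaging.grab_frame(n);np.savez(n+'3.npz',d=d,p=p,**ci)
    cv2.imwrite(f'pics/{n}3.png',p[:,:,::-1])
    if n=='top': cv2.imwrite('pics/top3z.png',cv2.resize(p[90:230,190:330,::-1],None,fx=4,fy=4))
E
```

```text
time_s: 8.85
ee_pos: [423.2, 186.8, 137.7]
ee_rot: [-90.0, -14.0, -5.2]
force: [1.1, -0.2, -0.5]
gripper_width: 90.9
time_s: 9.35
ee_pos: [363.8, 276.2, 247.4]
ee_rot: [-89.6, -14.3, -5.1]
force: [0.0, 0.9, -0.0]
gripper_width: 91.3
```

View pics/top3z.png

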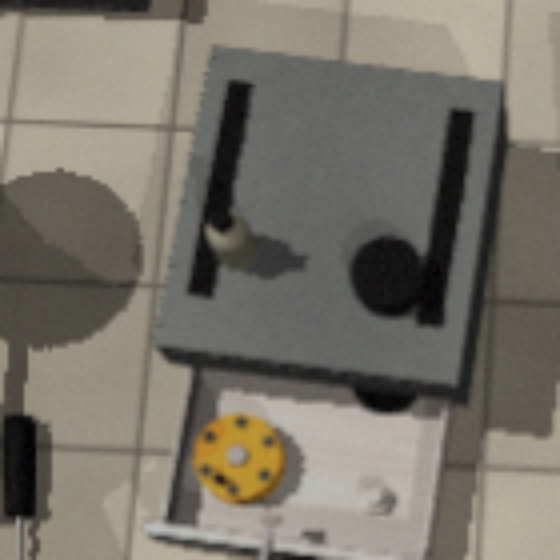

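View pics/wrist3.png

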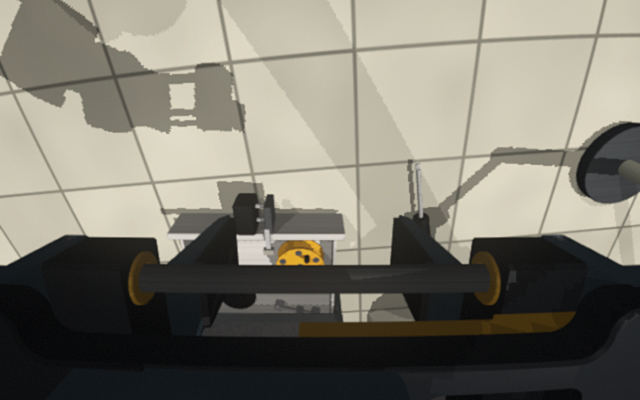

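The top view shows the tray out, with the reel lying flat at crop (240,455). The wrist view shows the pull clear of the fingers, with block and tab at (247,213) and (269,213). I check the numbers.

Run:
```python
from h import *
o,U=upose()
z=np.load('wrist3.npz');ci={k:z[k] for k in ('fx','fy','cx','cy','k1','R','t')};Q=(cloud(ci,z['d'])-o)@U
m=(Q[...,0]<-165)&(Q[...,0]>-215)&(Q[...,2]>28)&(Q[...,2]<75)&(abs(Q[...,1])<40)
b=Q[m];print(len(b),np.percentile(b[:,0],[1,99]));b=b[b[:,0]<-178];print(np.histogram(b[:,1],bins=np.arange(-32,32,2))[0].tolist())
z=np.load('top3.npz');ci={k:z[k] for k in ('fx','fy','cx','cy','k1','R','t')};Q=(cloud(ci,z['d'])-o)@U
h=cv2.cvtColor(z['p'],cv2.COLOR_RGB2HSV);m=(h[...,0]>12)&(h[...,0]<30)&(h[...,1]>150)&(h[...,2]>100)&(abs(Q[...,1])<110)&(Q[...,0]<0)&(Q[...,0]>-160)
q=Q[m];print('reel',len(q),np.percentile(q,[5,50,95],axis=0).round(1)); A=np.c_[q[:,:2],np.ones(len(q))];sel=q[:,2]>38;print(np.linalg.lstsq(A[sel],q[sel,2],rcond=None)[0])
m=(Q[...,0]<-120)&(Q[...,0]>-215)&(Q[...,2]>28)&(Q[...,2]<75)&(abs(Q[...,1])<105);q=Q[m]
print('front panel x', np.median(q[(abs(q[:,1])>50)&(q[:,2]>48)&(q[:,0]<-135)][:,0]),'pull tip',np.percentile(q[abs(q[:,1])<28][:,0],2))
a=cv2.imread('pics/top0.png');c=cv2.imread('pics/top3.png')
df=cv2.absdiff(a,c).max(2); 
for nme,(u,v) in dict(oil=(247,150),spool=(288,159),jar=(375,160),knobB=(373,193),driver=(196,205),cup=(459,205),spanner=(424,264)).items(): print(nme,df[v-10:v+11,u-10:u+11].mean().round(1))
print(state()['force'],state()['time_s'])
```

```text
1118 [-195.06061419 -165.48491226]
[0, 0, 0, 10, 20, 37, 41, 42, 35, 41, 38, 36, 41, 39, 35, 46, 66, 24, 8, 6, 6, 8, 0, 26, 38, 36, 42, 43, 35, 0, 0]
reel 307 [[-104.3   24.4   19.5]
 [ -75.3   50.8   45.2]
 [ -46.4   84.4   50.3]]
[-1.02876981e-02 -1.40433330e-02  4.55411471e+01]
front panel x -145.49837132339337 pull tip -194.1990845406503
oil 6.9
spool 5.8
jar 9.1
knobB 8.2
driver 8.5
cup 7.0
spanner 11.0
[-0.02939269  0.02981427  0.59359202] 9.45
```

```bash
python3 -c "
from workcell import job
print(job.job_done())"
```

```text
the job is handed in; nothing more can be done
None
```

The wide tray is out against its stop with the reel lying flat in it, and the job was handed in at about 9.5 s of the 37 s allowed. I squeezed the latch tab fully in (fingers at about 37 mm), drew the tray gently until the force rose from 5 to 21 N at the stop, then eased off, opened the gripper and backed clear.

**Last checks:**
- **Tray:** the pull's end is 150 mm further out than at the start. One rougher depth reading on the tray's front gave 145.5 mm. I trusted the pull and the felt stop over that one.
- **Tab:** it is back at its rest position, about 13 to 25 mm from the pull's centre.
- **Reel:** its top tilts less than 0.02 rad.
- **Other things:** the before and after top views show no visible change at the other six objects or the narrow unit's knob. I compared the pictures only and did not measure how far anything had moved.
- **Robot:** it is clear of everything, with a wrist force of about 0.6 N.

**What did not go to plan:** my first approach, tilted 37 degrees, stopped 10 mm short because joint 4 reached its range limit. I redid it at 27 degrees and turned the fingers more upright during the pull.

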